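# Slide the slat home in the jig and lock it

### The job

With the fingertips only, push the loose wooden slat that lies across the two rails of the jig along them until it drops flat into the notch in the rails, and then push the red turn-button round until it points straight across the jig, over the slat, to lock it in. Never grasp or lift the slat, do not shift the sanding block, the tape roll or the red pencil lying round the jig, and finish clear of everything.

Things in the scene. Friction and masses are not known exactly. Their poses are not given: they have to be found in the camera images.
- jig: Slat-fitting jig, fixed; place and yaw vary. Origin on the bench top under the notch's centre; x along the rails from the slat's start to the notch, y across, z up. In its frame, mm: plywood base x -220 to 90, y -100 to 100, top z 6; two pale rails, tops z 25, at y -77 to -45 and 45 to 77, x -210 to 90; the gap between them is 90 wide and open down to the base.
- notch (a point): Centre of the notch, at the height of its dark floor (jig x 0, y 0, z 17 mm). The notch cuts both rails alike from x -38 to 38 mm (76 long for the 70 mm slat), 8 mm deep, with upright ends; its far end at x = 38 mm is a stop.
- fence (a point): Middle of the top of the jig's -y fence (jig x -60, y -83, z 38 mm). Fences stand outside both rails along their whole length, y 77 to 89 mm on either side, top z 38; they guide the slat's ends with 2 mm play each. A block of the same height outside the -y fence carries the turn-button: x -23 to 23, out to y -109 mm. Beyond them the space over the base is free.
- slat: Loose grey-brown board 70 (own x) x 150 (own y) x 18 mm, about 0.1 kg, origin at the centre of its underside. Starts across the rails (underside z 25 mm, own x along jig x), centre 105 to 150 mm before the notch. Slides freely, tips into the notch front edge first; pushed on to the far end, its rear drops too. Seated: underside z 17, top z 35 mm, centre within 3 mm of jig x 0.
- turn_button (a joint): Red turn-button's angle, rad, counter-clockwise from above: 0 = points along jig +x beside the slat's way, pi/2 = across (jig +y) over the slat. Starts -0.3 to 0.2; limits -0.5 and 1.6. Friction 0.04 N m holds it where left. Pivot upright at jig x 0, y -92 mm; underside z 39, top z 53. Passes 4 mm above a seated slat; an unseated one (top z 43) blocks it.
- button_tip (a point): Middle of the end face of the red turn-button, 57 mm from its pivot, z 46 mm. The bar is 18 mm wide, 14 mm thick and reaches 15 mm behind the pivot.
- sanding_block: Bystander: cork sanding block 65 x 110 x 37 mm, on the bench beyond the far (+x) end of the jig. Origin at the centre of its underside.
- tape_roll: Bystander: cream roll of masking tape, 100 mm across, 25 mm high, on the bench beside the jig's +y side. Origin at the centre of its underside.
- pencil_red: Bystander: red pencil 148 mm long, 7 mm thick, on the bench beside the jig's -y side, toward the slat's starting end. Origin at the centre of its underside, its length along its own y.
Things that resemble listed ones, but are neither listed nor needed, are in the scene too. Of the things shaped like the slat, the grey one is meant.

How it is judged:
On the way, in this order (a step that is already met when the one before it is completed fails the run):
1. the slat lies flat in the notch while the turn-button is still open (z of slat in the frame of jig between 0.014 and 0.0195 m and x of slat in the frame of jig between -0.006 and 0.006 m and y of slat in the frame of jig between -0.006 and 0.006 m and angle between slat's own z axis and vertical below 0.03 rad and value of joint turn_button below 0.7 rad), for 0.2 s.
2. the turn-button points across, over the slat (value of joint turn_button above 1.35 rad), for 0.2 s.
At the end, for the whole second after the job is handed in: The slat lies flat (within 0.03 rad) and at rest in the notch: underside at most 2.5 mm above the notch floor, centre within 6 mm of the notch's centre; the turn-button is past 1.35 rad (within about 0.2 rad of straight across) and still (z of slat in the frame of jig between 0.014 and 0.0195 m and x of slat in the frame of jig between -0.006 and 0.006 m and y of slat in the frame of jig between -0.006 and 0.006 m and angle between slat's own z axis and vertical below 0.03 rad and value of joint turn_button above 1.35 rad and linear speed of slat below 0.01 m/s and velocity of joint turn_button below 0.05 rad/s); the robot touches nothing.
It fails at once if the slat is lifted off the rails (its centre more than 6 mm above where it lies on them) or tipped up (z of slat in the frame of jig above 0.031 m or angle between slat's own z axis and vertical above 0.4 rad).
It fails at once if a bystander is shifted by more than 15 mm (distance of any of sanding_block, tape_roll, pencil_red from where it was at the start of the episode above 0.015 m).
It also fails if it takes over 48 s, if anything falls off the work surface, if the arm or the gripper's body presses on something with over 40 N, if the wrist force passes 120 N, or if a joint passes its speed limit or range.

### The arm

A 6-joint arm with a two-finger parallel gripper is mounted at the origin on a cart in front of the work surface, level with it; the furniture and walls round the work are solid. World frame = base frame: x ahead of the robot, y to its left, z up, the work surface at z = 0. Lengths are in m, angles in rad, forces in N, time in s.
With the tool pointing down it reaches from about 0.3 to 0.875 m from the base axis. Payload 6.4 kg.
Tool frame: the origin (TCP) lies between the finger pads; the fingertips stand 11 mm ahead of it and the grasp point (between the pads) lies 8 mm behind it (ctrl.tcp_to_tips is the y of the fingertips in the tool frame, in m); y points along the fingers, x is the direction in which the jaws open and shut, and the axes are right-handed (so a half turn about y gives the same grasp; the last joint's range is limited). The gripper opens to 85 mm and grips with 20 to 120 N. Pads are 22 mm wide; open, the fingers measure 114 mm over their backs; the gripper's body (76 mm by 85 mm) begins 54 mm behind the grasp point. The pads swing forward as they close: fully open they stand 13 mm farther back than shut.
Start: joints at [-1.451, 0.181, 1.607, -0, 1.354, -0.206], TCP at [0.184, -0.545, 0.242] pointing down, gripper open.
Joint ranges: [-2.99, 2.99], [-0.89, 2.07], [0.3, 2.58], [-1.14, 4.28], [0, 2.63], [-3.12, 3.12]. Speed limits (rad/s): [2.57, 2.57, 3.01, 3.14, 3.14, 3.14].

### API

Orientations are given as a unit quaternion [w, x, y, z].
In Python, from bench import ctrl gives the robot as it stands.
- The arm moves only by the tool apply_moves, never from a script. Its argument "plan" is text: rows parted by semicolons, each of 7 numbers parted by spaces: the shift along the tool's x, y, z each as a share of 0.05 m, from -1 to 1, then the turn, a rotation vector about the tool's x, y, z each as a share of 0.12 rad, from -1 to 1, then the opening, from 0 (shut) to 1 (fully open). In form: dx dy dz wx wy wz claw; .... A call has exactly 5 rows; each row shifts and turns the commanded pose from where the row before left it, along the tool's axes as they then stand; what a row does not reach is not made up. A row lasts 1/10 s, in which the tool goes at most 50 mm and 8.59 degrees, less where a joint would pass 70% of its speed; a pose out of reach is approached as far as the arm can. A call with a number of a shift or a turn outside -1 to 1 is refused whole. A call with a gripper value outside its range is refused whole. The fingers move at their own pace and stop on an object; the grip force is fixed at half the most. Time passes only in rows, so rows that do not move let the fingers close, or fill a call up. It gives the time, the measured TCP pose, the force and the opening at its end, in the units of the state.
- ctrl.get_obs(): the state, without advancing time (a new reading comes with each control period).
- ctrl.camera(name): name is "side" or "top" or "wrist"; returns the picture (420x560x3 uint8, red, green, blue); there is no depth.
- ctrl.get_calibration(name): a dict with "intrinsics" (3x3 intrinsics, pixels), "R" (3x3) and "t" (3): a world point X has camera coordinates R X + t. Camera axes: x right, y down, z forward; pixel columns grow to the right and rows downward; lengths in m; the calibration is good to about 2 mm. A picture is of the moment at which its call begins: read the wrist's pose just before it. get_calibration takes no time and is no camera call; for the wrist camera it gives the pose at the moment of the call.
- ctrl.hand_in(): hands the job in, once; it reports no verdict.
Trained networks look in the newest picture that a camera, given by its name, has taken for a name from the list of things; names that differ only in an ending like _2 or _b are one class to them, and where a whole thing is asked for, a point or a joint stands for the part that bears it (a point fixed in the world has none). Each returns a list of dicts, best first, with "score" (0 to 1); they miss things now and then, are a little off and sometimes report something else, mostly with a low value. They report only what shows in the picture. A call takes as long as a camera call. They do not tell look-alikes from the thing itself.
- ctrl.recognise(camera, target): "point" ([x, y, z] in m, in world coordinates, good to about 4 mm: the middle of the surface that is visible of it).
The state is a dict: "time_s": time; "q": joint angles; "dq": joint speeds; "joint_efforts": joint torques, N m; "eef_pos": TCP position; "eef_rot": TCP orientation; "wrist_force": force on the tool from outside, world axes, zero at the start; "torque": the same for the moment, N m; "opening": opening from 0.0 (shut) to 1.0 (fully open).
Only numpy, scipy, OpenCV 4.12 (cv2) and the standard library are available. Lean on these libraries where they do the work, as an engineer would, in place of code of your own. Each camera call takes 0.05 s, during which the arm holds its last target.

## Working session

There is one attempt and no reset: what is moved stays moved. The work goes in short steps, Python scripts to look and compute and a tool call to move; the robot and the scene stay as the last step left them, time stands still between calls to the robot, and variables do not carry over. Pictures are saved under pics/ and viewed, and the job is handed in when it is done.

Besides the shell and the picture viewer there is one more tool, called after "Call:" by a JSON object that holds its "op" and its "data". apply_moves: Moves the arm, as the interface text tells. Shift numbers are shares of 0.05 m and turn numbers shares of 0.12 rad, none past 1 either way. Its arguments: {"type":"object","properties":{"plan":{"type":"string"}},"required":["plan"]}

```bash
mkdir -p pics; ls; python3 - <<'E'
from bench import ctrl
import cv2
o=ctrl.get_obs();print(o['time_s'],o['eef_pos'],o['eef_rot'],ctrl.tcp_to_tips)
for n in ['top','side']:
    im=ctrl.camera(n);cv2.imwrite(f'pics/{n}0.png',im[:,:,::-1])
    for t in ['jig','notch','fence','slat','turn_button','button_tip','sanding_block','tape_roll','pencil_red']:
        print(n,t,[(round(d['score'],2),[round(float(v),3) for v in d['point']]) for d in ctrl.recognise(n,t)][:3])
print(ctrl.get_obs()['time_s'])
E
```

```text
pics
0.0 [ 0.18400485 -0.54419367  0.24135334] [ 0.57494998 -0.5739973   0.41271038 -0.41186134] 0.011
top jig [(0.87, [0.573, -0.022, 0.016])]
top notch [(0.7, [0.573, -0.022, 0.01])]
top fence [(0.93, [0.572, -0.023, 0.013])]
top slat [(0.8, [0.817, 0.216, 0.018]), (0.77, [0.591, 0.063, 0.04]), (0.7, [0.636, -0.396, 0.018])]
top turn_button [(0.7, [0.472, -0.059, 0.057])]
top button_tip [(0.49, [0.473, -0.064, 0.054])]
top sanding_block [(0.79, [0.569, -0.23, 0.039]), (0.66, [0.573, -0.021, 0.011])]
top tape_roll [(0.67, [0.746, -0.073, 0.026]), (0.18, [0.473, -0.06, 0.056])]
top pencil_red [(0.48, [0.456, 0.118, 0.004])]
side jig [(0.58, [0.576, 0.042, 0.009])]
side notch [(0.58, [0.58, 0.043, 0.004])]
side fence [(0.58, [0.58, 0.041, 0.01])]
side slat [(0.87, [0.596, 0.078, 0.047]), (0.75, [0.814, 0.227, 0.016]), (0.64, [0.639, -0.381, 0.02])]
side turn_button [(0.52, [0.479, -0.049, 0.056])]
side button_tip [(0.75, [0.48, -0.05, 0.056])]
side sanding_block [(0.75, [0.573, -0.203, 0.039])]
side tape_roll [(0.71, [0.745, -0.056, 0.022])]
side pencil_red [(0.51, [0.459, 0.123, 0.006])]
1.0
```

View pics/top0.png

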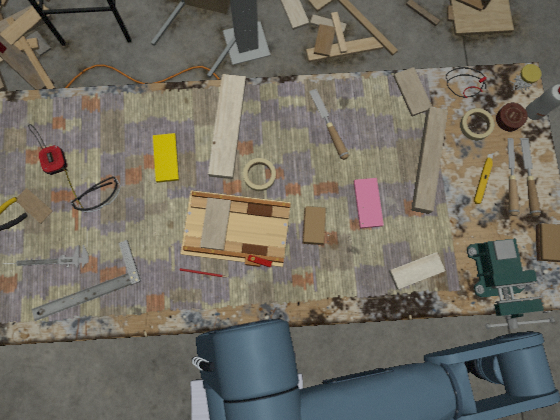

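View pics/side0.png

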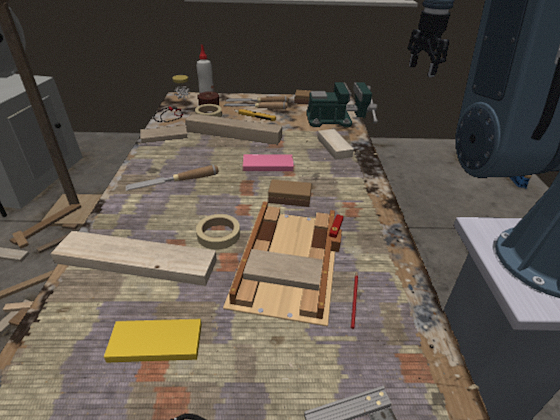

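```bash
cat > h.py <<'E'
import numpy as np,cv2
from bench import ctrl
def proj(c,X):
    K,R,t=[np.array(c[k],float) for k in('intrinsics','R','t')]
    p=(R@np.atleast_2d(X).T).T+t; p=(K@p.T).T; return p[:,:2]/p[:,2:]
def unproj(c,uv,z):
    K,R,t=[np.array(c[k],float) for k in('intrinsics','R','t')]
    d=R.T@np.linalg.inv(K)@np.array([uv[0],uv[1],1.]); o=-R.T@t
    return o+d*(z-o[2])/d[2]
def jw(J,P):
    x,y,a=J;P=np.atleast_2d(np.array(P,float))
    return np.c_[x+np.cos(a)*P[:,0]-np.sin(a)*P[:,1],y+np.sin(a)*P[:,0]+np.cos(a)*P[:,1],P[:,2]]
E
python3 - <<'E'
from h import *
im=cv2.imread('pics/top0.png')
cv2.imwrite('pics/top0z.png',cv2.resize(im[180:280,170:310],None,fx=5.7,fy=5.7,interpolation=cv2.INTER_CUBIC))
im=cv2.imread('pics/side0.png')
cv2.imwrite('pics/side0z.png',cv2.resize(im[190:330,210:370],None,fx=4,fy=4,interpolation=cv2.INTER_CUBIC))
E
```

```text
(no output)
```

View pics/top0z.png

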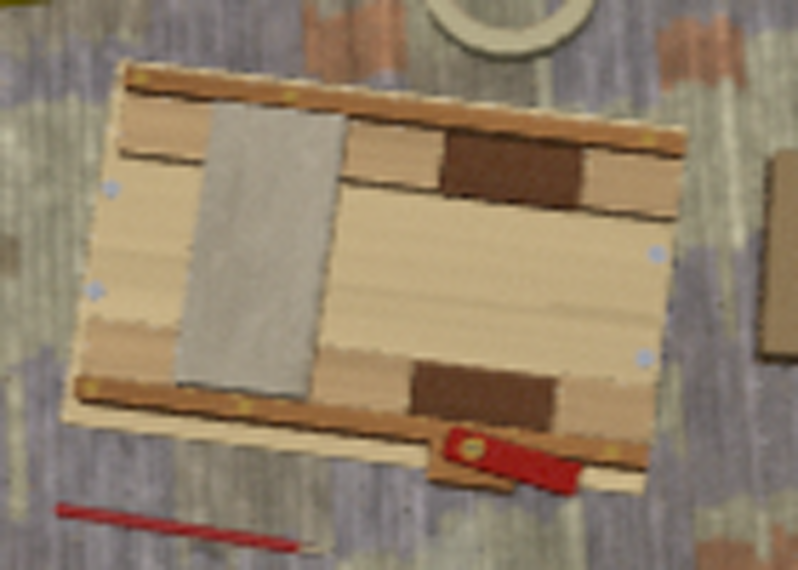

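View pics/side0z.png

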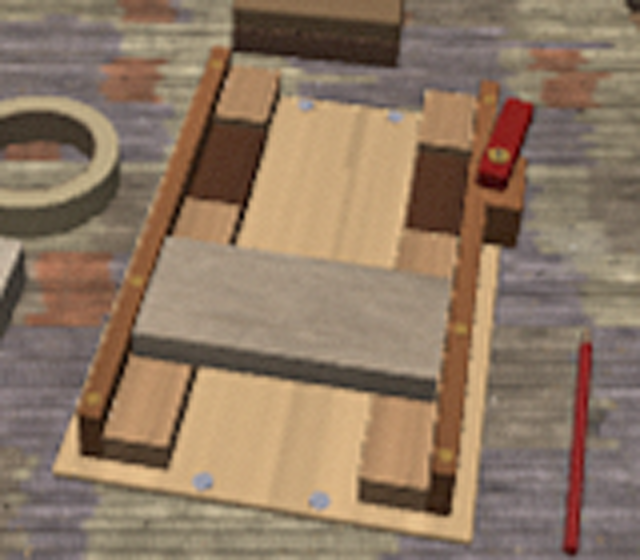

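```bash
cat > fit.py <<'E'
from h import *
from scipy.optimize import least_squares
T=[((-220,100,6),(122,65)),((90,-100,6),(643,492)),((-220,-100,6),(63,420)),((90,89,38),(686,130)),((-38,45,25),(443,185)),((38,45,25),(580,207)),((-38,-45,25),(416,362)),((38,-45,25),(557,378)),((0,-92,53),(472,447))]
S=[((-220,100,6),(53,470)),((-220,-100,6),(470,540)),((38,45,25),(273,123)),((-38,45,25),(240,205)),((38,-45,25),(422,147)),((-38,-45,25),(402,233)),((0,-92,53),(498,155))]
ct,cs=ctrl.get_calibration('top'),ctrl.get_calibration('side')
def res(J,use='ts'):
    r=[]
    if 't' in use:
        P=np.array([a for a,b in T])/1e3; uv=np.array([b for a,b in T])/5.7+[170,180]
        r.append((proj(ct,jw(J,P))-uv).ravel())
    if 's' in use:
        P=np.array([a for a,b in S])/1e3; uv=np.array([b for a,b in S])/4+[210,190]
        r.append((proj(cs,jw(J,P))-uv).ravel())
    return np.concatenate(r)
for u in ['t','s','ts']:
    s=least_squares(res,[0.57,-0.05,-1.5],args=(u,),loss='soft_l1');print(u,s.x,np.round(s.fun,1))
J=s.x
inv=lambda p:(lambda d:[d[0]*np.cos(J[2])+d[1]*np.sin(J[2]),-d[0]*np.sin(J[2])+d[1]*np.cos(J[2])])(p[:2]-J[:2])
# slat corners top
for uv in [(211,103),(346,117),(177,384),(309,398)]: print('slat',inv(unproj(ct,np.array(uv)/5.7+[170,180],.043)))
for uv in [(168,235),(455,280),(133,338),(436,380)]: print('slatS',inv(unproj(cs,np.array(uv)/4+[210,190],.043)))
for uv in [(577,490),(582,465)]: print('btn',inv(unproj(ct,np.array(uv)/5.7+[170,180],.053)))
for uv in [(57,510),(320,548)]: print('pencil',inv(unproj(ct,np.array(uv)/5.7+[170,180],.005)))
for uv in [(762,355),(770,150)]: print('block',inv(unproj(ct,np.array(uv)/5.7+[170,180],.037)))
E
python3 fit.py
```

```text
t [ 0.56949361 -0.05754072 -1.75434929] [-0.6 -1.4  0.4  0.5 -0.6  0.5  0.5  0.4 -0.9  0.7  0.1 -0.1 -0.1 -0.9
  0.5 -0.6  0.4  0.2]
s [ 0.56887742 -0.05021106 -1.7630042 ] [-1.1  0.1  0.4  1.1 -1.  -0.6  0.6 -0.1 -0.5 -1.3  0.5 -1.1  0.8  0.6]
ts [ 0.56928693 -0.05483821 -1.7569434 ] [-1.3 -1.5 -0.6  0.7 -1.6  0.4 -0.3  0.6 -1.7  0.8 -0.7  0.  -1.1 -0.9
 -0.5 -0.5 -0.6  0.4 -0.4 -1.5  0.7 -1.2 -1.3 -1.8  0.5 -1.4 -1.  -2.7
  0.2 -2.6  0.3 -0.9]
slat [np.float64(-0.1588084624556209), np.float64(0.07279762373687974)]
slat [np.float64(-0.08738735212028372), np.float64(0.07422696569034092)]
slat [np.float64(-0.1536746601017857), np.float64(-0.07638381390803614)]
slat [np.float64(-0.08527401888282922), np.float64(-0.07506559181032424)]
slatS [np.float64(-0.09313778048305196), np.float64(0.07347471736883243)]
slatS [np.float64(-0.09514493742349965), np.float64(-0.07705681930469921)]
slatS [np.float64(-0.16727584372993606), np.float64(0.07273445954920932)]
slatS [np.float64(-0.16384253471924118), np.float64(-0.07428999773646497)]
btn [np.float64(0.05742942795960963), np.float64(-0.10578552657117742)]
btn [np.float64(0.05837070116172241), np.float64(-0.09286767141830689)]
pencil [np.float64(-0.21124995780368108), np.float64(-0.1450518972084937)]
pencil [np.float64(-0.07215109906594672), np.float64(-0.14746859546246563)]
block [np.float64(0.14374030282654715), np.float64(-0.022792758640257843)]
block [np.float64(0.13582892537584804), np.float64(0.0859279166533971)]
```

```bash
cat >> h.py <<'E'
from scipy.spatial.transform import Rotation as Ro
J0=np.array([0.5693,-0.0555,-1.7565])
def pose():
    o=ctrl.get_obs();q=o['eef_rot'];return np.array(o['eef_pos']),Ro.from_quat([q[1],q[2],q[3],q[0]]),o
def target(jx,jy,ztip,J=J0,yaw=0,flip=1):
    """tool down, tool x along flip*jig y rotated by yaw"""
    p=jw(J,[[jx,jy,ztip+ctrl.tcp_to_tips]])[0]
    a=J[2]+np.pi/2+yaw
    X=np.array([np.cos(a),np.sin(a),0])*flip;Y=np.array([0,0,-1.]);Z=np.cross(X,Y)
    return p,Ro.from_matrix(np.c_[X,Y,Z])
def plan(tgt,n):
    p,R,o=pose();pt,Rt=tgt
    rv=(R.inv()*Rt).as_rotvec();print('dpos',np.round(pt-p,4),'rotvec',np.round(rv,3),'t',o['time_s'])
    cur=R
    for i in range(n):
        # shift along axes as they stand at row start
        d=cur.inv().apply((pt-p)/n)/0.05
        print(' '.join('%.2f'%v for v in np.r_[d,rv/n/0.12]),end=' ;\n')
        cur=cur*Ro.from_rotvec(rv/n)
def jig(p,J=J0):
    d=np.array(p[:2])-J[:2];c,s=np.cos(J[2]),np.sin(J[2]);return np.round([d[0]*c+d[1]*s,-d[0]*s+d[1]*c,p[2]],4)
E
python3 - <<'E'
from h import *
p,R,o=pose();print(np.round(R.as_matrix(),3))
for f in(1,-1): plan(target(-0.205,0,0.15,flip=f),20)
E
```

```text
[[ 0.32   0.     0.947]
 [-0.947 -0.     0.32 ]
 [ 0.    -1.    -0.   ]]
dpos [ 0.4231  0.6908 -0.0813] rotvec [ 0.    -1.059  0.   ] t 1.0
-0.52 0.08 0.62 0.00 -0.44 0.00 ;
-0.49 0.08 0.65 0.00 -0.44 0.00 ;
-0.45 0.08 0.67 0.00 -0.44 0.00 ;
-0.41 0.08 0.70 0.00 -0.44 0.00 ;
-0.38 0.08 0.72 0.00 -0.44 0.00 ;
-0.34 0.08 0.74 0.00 -0.44 0.00 ;
-0.30 0.08 0.75 0.00 -0.44 0.00 ;
-0.26 0.08 0.77 0.00 -0.44 0.00 ;
-0.22 0.08 0.78 0.00 -0.44 0.00 ;
-0.18 0.08 0.79 0.00 -0.44 0.00 ;
-0.13 0.08 0.80 0.00 -0.44 0.00 ;
-0.09 0.08 0.80 0.00 -0.44 0.00 ;
-0.05 0.08 0.81 0.00 -0.44 0.00 ;
-0.01 0.08 0.81 0.00 -0.44 0.00 ;
0.04 0.08 0.81 0.00 -0.44 0.00 ;
0.08 0.08 0.81 0.00 -0.44 0.00 ;
0.12 0.08 0.80 0.00 -0.44 0.00 ;
0.16 0.08 0.79 0.00 -0.44 0.00 ;
0.21 0.08 0.78 0.00 -0.44 0.00 ;
0.25 0.08 0.77 0.00 -0.44 0.00 ;
dpos [ 0.4231  0.6908 -0.0813] rotvec [-0.     2.082  0.   ] t 1.0
-0.52 0.08 0.62 -0.00 0.87 0.00 ;
-0.58 0.08 0.56 -0.00 0.87 0.00 ;
-0.64 0.08 0.50 -0.00 0.87 0.00 ;
-0.69 0.08 0.43 -0.00 0.87 0.00 ;
-0.73 0.08 0.36 -0.00 0.87 0.00 ;
-0.76 0.08 0.28 -0.00 0.87 0.00 ;
-0.78 0.08 0.20 -0.00 0.87 0.00 ;
-0.80 0.08 0.12 -0.00 0.87 0.00 ;
-0.81 0.08 0.03 -0.00 0.87 0.00 ;
-0.81 0.08 -0.05 -0.00 0.87 0.00 ;
-0.80 0.08 -0.13 -0.00 0.87 0.00 ;
-0.78 0.08 -0.22 -0.00 0.87 0.00 ;
-0.75 0.08 -0.30 -0.00 0.87 0.00 ;
-0.72 0.08 -0.37 -0.00 0.87 0.00 ;
-0.68 0.08 -0.45 -0.00 0.87 0.00 ;
-0.63 0.08 -0.51 -0.00 0.87 0.00 ;
-0.57 0.08 -0.58 -0.00 0.87 0.00 ;
-0.51 0.08 -0.63 -0.00 0.87 0.00 ;
-0.44 0.08 -0.68 -0.00 0.87 0.00 ;
-0.37 0.08 -0.72 -0.00 0.87 0.00 ;
```

Call:
{"op": "apply_moves", "data": {"plan": "-0.52 0 0.62 0 -0.44 0 0.5; -0.49 0 0.65 0 -0.44 0 0.5; -0.45 0 0.67 0 -0.44 0 0.5; -0.41 0 0.7 0 -0.44 0 0.5; -0.38 0 0.72 0 -0.44 0 0.5"}}

```text
time_s: 1.5
eef_pos: [0.2905, -0.3705, 0.2424]
eef_rot: [-0.624, 0.624, -0.332, 0.333]
wrist_force: [0.4, -0.1, -0.3]
opening: 0.498
```

Call:
{"op": "apply_moves", "data": {"plan": "-0.34 0 0.74 0 -0.44 0 0.5; -0.3 0 0.75 0 -0.44 0 0.5; -0.26 0 0.77 0 -0.44 0 0.5; -0.22 0 0.78 0 -0.44 0 0.5; -0.18 0 0.79 0 -0.44 0 0.5"}}

```text
time_s: 2.0
eef_pos: [0.3962, -0.1973, 0.2426]
eef_rot: [-0.662, 0.662, -0.247, 0.248]
wrist_force: [1.1, -0.5, -0.5]
opening: 0.5
```

```bash
python3 - <<'E'
from h import *
p,R,o=pose();print(p,o['time_s'],o['opening'])
im=ctrl.camera('wrist');cv2.imwrite('pics/w1.png',im[:,:,::-1])
plan(target(-0.205,0,0.15),10)
E
```

```text
[ 0.39624754 -0.19729815  0.24257383] 2.0 0.5000396578333853
dpos [ 0.2088  0.3386 -0.0815] rotvec [-0.004 -0.523  0.001] t 2.05
-0.12 0.17 0.79 -0.00 -0.44 0.00 ;
-0.08 0.17 0.79 -0.00 -0.44 0.00 ;
-0.04 0.17 0.79 -0.00 -0.44 0.00 ;
0.00 0.17 0.80 -0.00 -0.44 0.00 ;
0.04 0.16 0.79 -0.00 -0.44 0.00 ;
0.08 0.16 0.79 -0.00 -0.44 0.00 ;
0.12 0.16 0.79 -0.00 -0.44 0.00 ;
0.17 0.16 0.78 -0.00 -0.44 0.00 ;
0.21 0.16 0.77 -0.00 -0.44 0.00 ;
0.25 0.16 0.76 -0.00 -0.44 0.00 ;
```

View pics/w1.png

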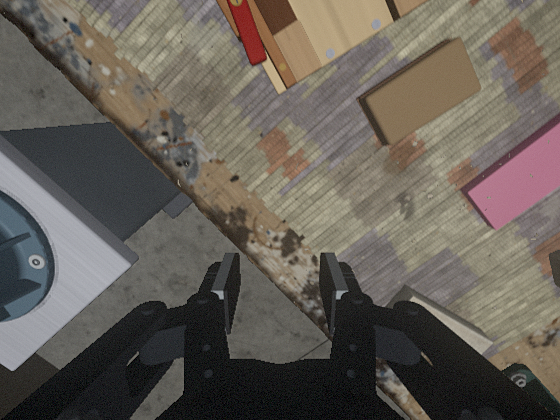

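Call:
{"op": "apply_moves", "data": {"plan": "-0.12 0 0.79 0 -0.44 0 0.5; -0.08 0 0.79 0 -0.44 0 0.5; -0.04 0 0.79 0 -0.44 0 0.5; 0 0 0.2 0 -0.44 0 0.5; 0.1 0 0 0 -0.44 0 0.5"}}

```text
time_s: 2.55
eef_pos: [0.4694, -0.0901, 0.2423]
eef_rot: [0.69, -0.689, 0.157, -0.157]
wrist_force: [-0.3, -0.2, 0.9]
opening: 0.501
```

```bash
python3 - <<'E'
from h import *
import json
p,R,o=pose();print(p,jig(p),o['time_s'],o['opening'])
c=ctrl.get_calibration('wrist')
im=ctrl.camera('wrist');cv2.imwrite('pics/w2.png',im[:,:,::-1])
json.dump({k:np.array(v).tolist() for k,v in c.items()},open('w2.json','w'))
plan(target(-0.205,0,0.15),8)
E
```

```text
[ 0.46941962 -0.09008458  0.24228402] [ 0.0524 -0.0918  0.2423] 2.55 0.5008516693162175
dpos [ 0.1373  0.2373 -0.0814] rotvec [ 0.    -0.261  0.001] t 2.6
0.05 0.20 0.68 0.00 -0.27 0.00 ;
0.08 0.20 0.68 0.00 -0.27 0.00 ;
0.10 0.20 0.68 0.00 -0.27 0.00 ;
0.12 0.20 0.67 0.00 -0.27 0.00 ;
0.14 0.20 0.67 0.00 -0.27 0.00 ;
0.16 0.20 0.67 0.00 -0.27 0.00 ;
0.19 0.20 0.66 0.00 -0.27 0.00 ;
0.21 0.20 0.65 0.00 -0.27 0.00 ;
```

View pics/w2.png

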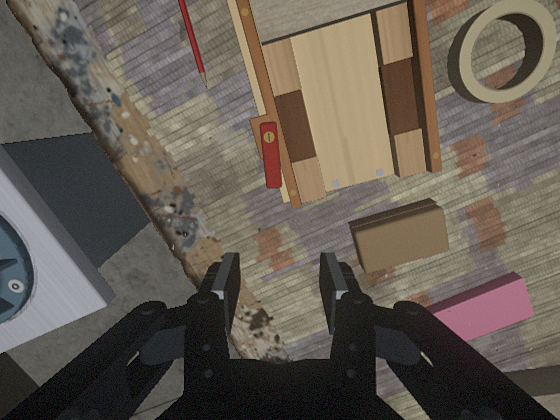

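```bash
python3 - <<'E'
import cv2
im=cv2.imread('pics/w2.png')
cv2.imwrite('pics/w2z.png',cv2.resize(im[0:215,230:460],None,fx=2.79,fy=2.79,interpolation=cv2.INTER_CUBIC))
E
```

```text
(no output)
```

View pics/w2z.png

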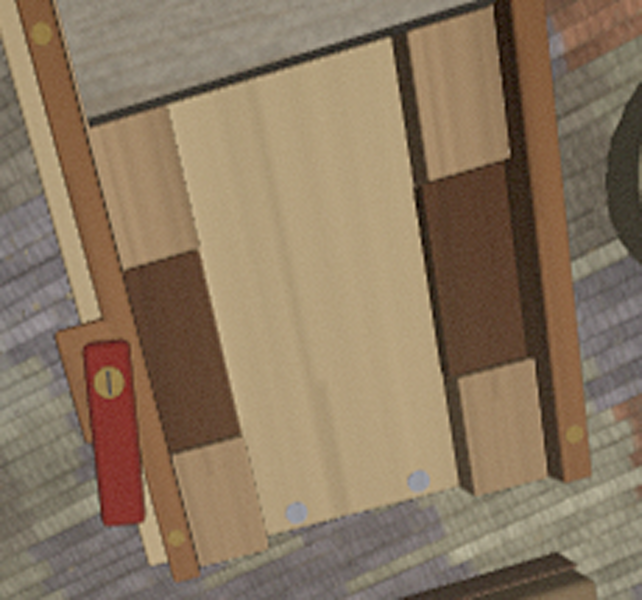

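```bash
cat > fit2.py <<'E'
from h import *
import json
from scipy.optimize import least_squares
c=json.load(open('w2.json'))
W=[((-38,45,25),(426,184)),((38,45,25),(458,379)),((-38,-45,25),(199,250)),((38,-45,25),(242,436)),((90,45,25),(474,495)),((90,89,38),(590,476)),((90,77,38),(562,482)),((90,-89,38),(175,580)),((90,-77,38),(200,572)),((0,-92,53),(109,381)),((90,-45,25),(266,548))]
P=np.array([a for a,b in W])/1e3; uv=np.array([b for a,b in W])/2.79+[230,0]
s=least_squares(lambda J:(proj(c,jw(J,P))-uv).ravel(),[0.57,-0.05,-1.75],loss='soft_l1');print(s.x,np.round(s.fun,1))
J=s.x
f=lambda u,z:jig(unproj(c,np.array(u)/2.79+[230,0],z),J)
print('slat front',f((88,118),.043),f((495,0),.043),f((92,125),.025),f((495,8),.025))
a,b,cc,d=[f(u,.053)[:2] for u in((104,524),(144,521),(84,345),(130,341))]
v=(a+b)/2-(cc+d)/2;print(a,b,cc,d,'theta',np.arctan2(v[1],v[0]))
E
python3 fit2.py
```

```text
[ 0.57220529 -0.05512262 -1.75295117] [ 0.4 -1.  -0.9 -0.7  0.1 -1.   0.1 -0.6 -0.4  0.5  0.6  0.1  0.1  0.6
 -0.7  1.1  0.1  1.5 -0.3  0.2  1.   0.2]
slat front [-0.0893 -0.0745  0.043 ] [-0.0875  0.0701  0.043 ] [-0.0901 -0.0738  0.025 ] [-0.0883  0.0776  0.025 ]
[ 0.0534 -0.1088] [ 0.0563 -0.093 ] [-0.0152 -0.0971] [-0.0121 -0.0801] theta -0.1776686941182893
```

```bash
sed -i 's/^J0=.*/J0=np.array([0.571,-0.055,-1.7535])/' h.py; python3 - <<'E'
from h import *
plan(target(-0.2,0,0.10),10)
E
```

```text
dpos [ 0.1375  0.233  -0.1314] rotvec [ 0.    -0.264  0.001] t 2.6
0.05 0.26 0.54 0.00 -0.22 0.00 ;
0.06 0.26 0.54 0.00 -0.22 0.00 ;
0.08 0.26 0.54 0.00 -0.22 0.00 ;
0.09 0.26 0.53 0.00 -0.22 0.00 ;
0.10 0.26 0.53 0.00 -0.22 0.00 ;
0.12 0.26 0.53 0.00 -0.22 0.00 ;
0.13 0.26 0.52 0.00 -0.22 0.00 ;
0.15 0.26 0.52 0.00 -0.22 0.00 ;
0.16 0.26 0.52 0.00 -0.22 0.00 ;
0.17 0.26 0.51 0.00 -0.22 0.00 ;
```

Call:
{"op": "apply_moves", "data": {"plan": "0.05 0.26 0.54 0 -0.22 0 0.5; 0.06 0.26 0.54 0 -0.22 0 0.5; 0.08 0.26 0.54 0 -0.22 0 0.5; 0.09 0.26 0.53 0 -0.22 0 0.5; 0.1 0.26 0.53 0 -0.22 0 0.5"}}

```text
time_s: 3.1
eef_pos: [0.5392, 0.0246, 0.1769]
eef_rot: [-0.698, 0.698, -0.113, 0.113]
wrist_force: [0.7, 0.4, -0.7]
opening: 0.501
```

Call:
{"op": "apply_moves", "data": {"plan": "0.12 0.26 0.53 0 -0.22 0 0.5; 0.13 0.26 0.52 0 -0.22 0 0.5; 0.15 0.26 0.52 0 -0.22 0 0.5; 0.16 0.26 0.52 0 -0.22 0 0.5; 0.17 0.26 0.51 0 -0.22 0 0.5"}}

```text
time_s: 3.6
eef_pos: [0.609, 0.1403, 0.1117]
eef_rot: [-0.704, 0.704, -0.067, 0.067]
wrist_force: [1.0, -0.9, 0.5]
opening: 0.503
```

```bash
python3 - <<'E'
from h import *
p,R,o=pose();print(p,jig(p),o['time_s'])
for n in('wrist','side'):
    im=ctrl.camera(n);cv2.imwrite(f'pics/{n}3.png',im[:,:,::-1])
plan(target(-0.196,0,0.018),4)
E
```

```text
[0.60898869 0.1403152  0.11172989] [-0.199   0.0019  0.1117] 3.6
dpos [-0.0015 -0.004  -0.0811] rotvec [-0.    -0.005 -0.003] t 3.7
-0.00 0.41 -0.02 -0.00 -0.01 -0.01 ;
-0.00 0.41 -0.02 -0.00 -0.01 -0.01 ;
-0.00 0.41 -0.02 -0.00 -0.01 -0.01 ;
-0.00 0.41 -0.02 -0.00 -0.01 -0.01 ;
```

View pics/side3.png

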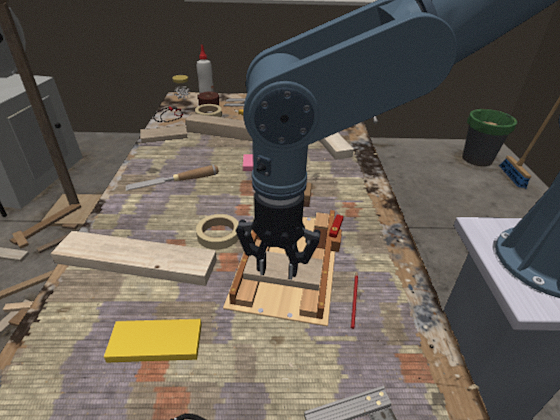

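View pics/wrist3.png

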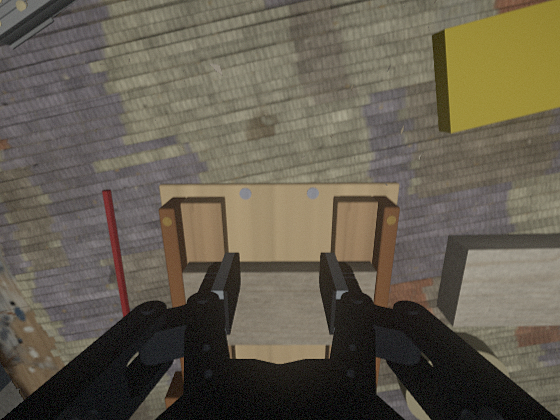

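```bash
python3 - <<'E'
from h import *
c=ctrl.get_calibration('wrist')
for P in [(-.159,-.03,.043),(-.159,-.03,.025),(-.2,-.021,.101),(-.211,-.021,.101),(-.189,-.021,.101),(-.21,-.089,.038),(-.22,-.1,.006),(-.22,.1,.006)]: print(P,proj(c,jw(J0,[P]))[0].round())
E
```

```text
(-0.159, -0.03, 0.043) [240. 276.]
(-0.159, -0.03, 0.025) [243. 264.]
(-0.2, -0.021, 0.101) [239. 268.]
(-0.211, -0.021, 0.101) [238. 249.]
(-0.189, -0.021, 0.101) [240. 285.]
(-0.21, -0.089, 0.038) [157. 211.]
(-0.22, -0.1, 0.006) [157. 187.]
(-0.22, 0.1, 0.006) [401. 186.]
```

Call:
{"op": "apply_moves", "data": {"plan": "0 0.41 0 0 0 0 0.5; 0 0.41 0 0 0 0 0.5; 0 0.41 0 0 0 0 0.5; 0 0.38 0 0 0 0 0.5; 0 0 0 0 0 0 0.5"}}

```text
time_s: 4.2
eef_pos: [0.606, 0.1386, 0.0293]
eef_rot: [-0.704, 0.704, -0.069, 0.066]
wrist_force: [-1.1, 0.3, -0.1]
opening: 0.499
```

```bash
python3 - <<'E'
from h import *
p,R,o=pose();print(p,jig(p),o['time_s'],o['wrist_force'])
plan(target(-0.07,0,0.018),10)
E
```

```text
[0.60597865 0.13863384 0.0293156 ] [-0.1968 -0.0008  0.0293] 4.2 [-1.09988892  0.27724761 -0.12118156]
dpos [-0.0223 -0.1248 -0.0003] rotvec [ 0.001 -0.008 -0.005] t 4.2
0.00 0.00 -0.25 0.00 -0.01 -0.00 ;
0.00 0.00 -0.25 0.00 -0.01 -0.00 ;
0.00 0.00 -0.25 0.00 -0.01 -0.00 ;
0.00 0.00 -0.25 0.00 -0.01 -0.00 ;
0.00 0.00 -0.25 0.00 -0.01 -0.00 ;
0.00 0.00 -0.25 0.00 -0.01 -0.00 ;
0.00 0.00 -0.25 0.00 -0.01 -0.00 ;
0.00 0.00 -0.25 0.00 -0.01 -0.00 ;
0.00 0.00 -0.25 0.00 -0.01 -0.00 ;
0.00 0.00 -0.25 0.00 -0.01 -0.00 ;
```

Call:
{"op": "apply_moves", "data": {"plan": "0 0 -0.2 0 0 0 0.5; 0 0 -0.15 0 0 0 0.5; 0 0 -0.15 0 0 0 0.5; 0 0 -0.15 0 0 0 0.5; 0 0 -0.15 0 0 0 0.5"}}

```text
time_s: 4.7
eef_pos: [0.6014, 0.1, 0.0327]
eef_rot: [0.704, -0.704, 0.066, -0.067]
wrist_force: [0.4, 1.2, 0.3]
opening: 0.501
```

Call:
{"op": "apply_moves", "data": {"plan": "0 0 -0.15 0 0 0 0.5; 0 0 -0.15 0 0 0 0.5; 0 0 -0.15 0 0 0 0.5; 0 0 -0.15 0 0 0 0.5; 0 0 -0.15 0 0 0 0.5"}}

```text
time_s: 5.2
eef_pos: [0.5937, 0.0632, 0.0317]
eef_rot: [0.704, -0.704, 0.067, -0.067]
wrist_force: [-0.3, 0.6, 0.4]
opening: 0.502
```

```bash
python3 - <<'E'
from h import *
p,R,o=pose();print(p,jig(p),o['time_s'],o['wrist_force'])
for n in('wrist','side'):
    im=ctrl.camera(n);cv2.imwrite(f'pics/{n}4.png',im[:,:,::-1])
im=cv2.imread('pics/side4.png');cv2.imwrite('pics/side4z.png',cv2.resize(im[190:330,210:370],None,fx=4,fy=4,interpolation=cv2.INTER_CUBIC))
E
```

```text
[0.59366072 0.06323597 0.03172766] [-0.1204  0.0008  0.0317] 5.2 [-0.26123815  0.60105661  0.36026761]
```

View pics/side4z.png

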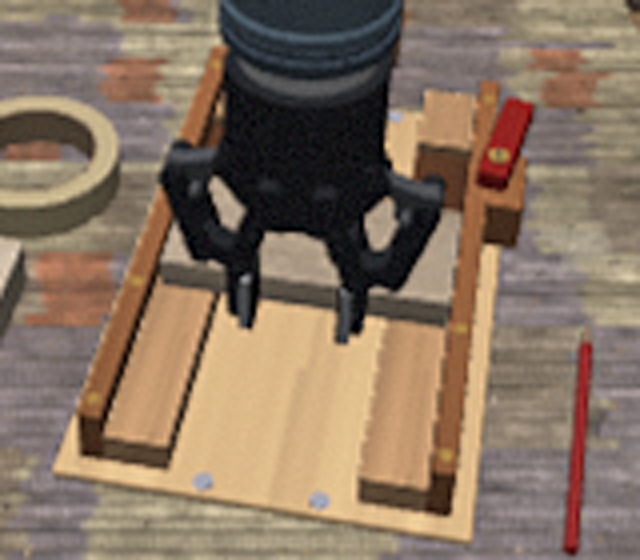

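View pics/wrist4.png

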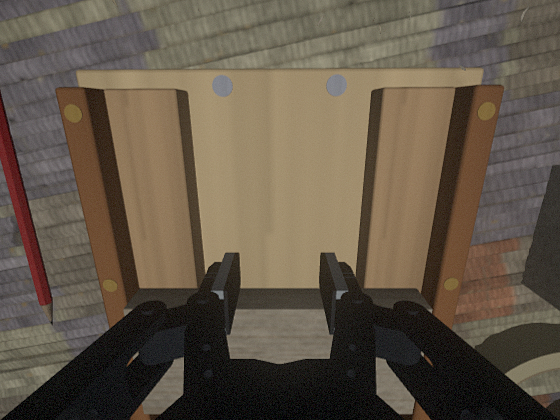

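```bash
python3 - <<'E'
from h import *
c=ctrl.get_calibration('wrist')
print(jig(unproj(c,(270,289),.025)),jig(unproj(c,(270,309),.043)),jig(unproj(c,(130,289),.025)),jig(unproj(c,(410,289),.025)))
E
```

```text
[-0.1078 -0.0043  0.025 ] [-0.1087 -0.0038  0.043 ] [-0.1083 -0.0804  0.025 ] [-0.1074  0.0717  0.025 ]
```

Call:
{"op": "apply_moves", "data": {"plan": "0 0 -0.15 0 0 0 0.5; 0 0 -0.15 0 0 0 0.5; 0 0 -0.15 0 0 0 0.5; 0 0 -0.15 0 0 0 0.5; 0 0 -0.15 0 0 0 0.5"}}

```text
time_s: 5.8
eef_pos: [0.5866, 0.0263, 0.0318]
eef_rot: [-0.704, 0.704, -0.067, 0.067]
wrist_force: [0.3, 1.1, -0.4]
opening: 0.501
```

Call:
{"op": "apply_moves", "data": {"plan": "0 0 -0.12 0 0 0 0.5; 0 0 -0.12 0 0 0 0.5; 0 0 -0.12 0 0 0 0.5; 0 0 -0.12 0 0 0 0.5; 0 0 -0.1 0 0 0 0.5"}}

```text
time_s: 6.3
eef_pos: [0.5812, -0.0021, 0.0318]
eef_rot: [-0.704, 0.704, -0.067, 0.067]
wrist_force: [-0.2, -0.3, -0.0]
opening: 0.498
```

```bash
python3 - <<'E'
from h import *
p,R,o=pose();print(p,jig(p),o['time_s'],o['wrist_force'])
for n in('wrist','side'):
    im=ctrl.camera(n);cv2.imwrite(f'pics/{n}5.png',im[:,:,::-1])
im=cv2.imread('pics/side5.png');cv2.imwrite('pics/side5z.png',cv2.resize(im[190:330,210:370],None,fx=4,fy=4,interpolation=cv2.INTER_CUBIC))
E
```

```text
[ 0.58118084 -0.00208759  0.03175084] [-0.0539  0.0004  0.0318] 6.3 [-0.20926028 -0.34987436 -0.03000653]
```

View pics/side5z.png

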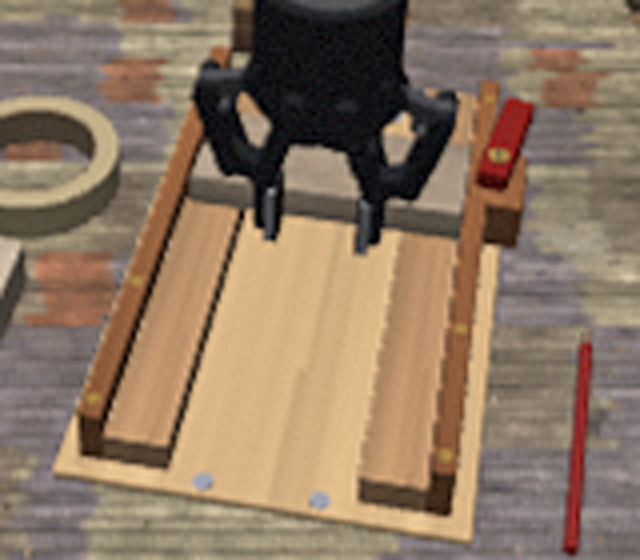

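View pics/wrist5.png

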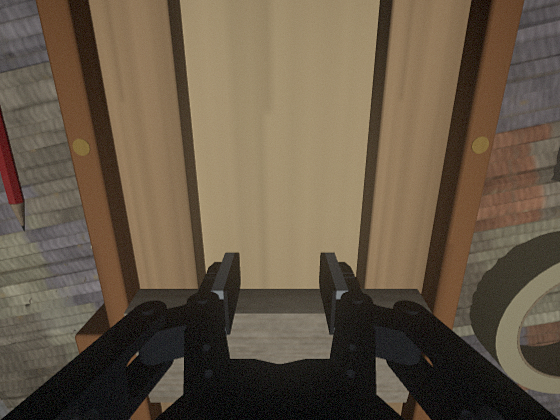

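Call:
{"op": "apply_moves", "data": {"plan": "0 0 -0.06 0 0 0 0.5; 0 0 -0.05 0 0 0 0.5; 0 0 -0.03 0 0 0 0.5; 0 0 -0.02 0 0 0 0.5; 0 0 0 0 0 0 0.5"}}

```text
time_s: 6.9
eef_pos: [0.5798, -0.0095, 0.0318]
eef_rot: [-0.704, 0.704, -0.067, 0.067]
wrist_force: [0.4, -0.5, -0.5]
opening: 0.499
```

```bash
python3 - <<'E'
from h import *
p,R,o=pose();print(p,jig(p),o['time_s'],o['wrist_force'])
for n in('wrist','side'):
    im=ctrl.camera(n);cv2.imwrite(f'pics/{n}6.png',im[:,:,::-1])
im=cv2.imread('pics/side6.png');cv2.imwrite('pics/side6z.png',cv2.resize(im[190:330,210:370],None,fx=4,fy=4,interpolation=cv2.INTER_CUBIC))
E
```

```text
[ 0.57980879 -0.00949912  0.03178501] [-0.0463  0.0004  0.0318] 6.9 [ 0.41872645 -0.47640476 -0.50316207]
```

View pics/side6z.png

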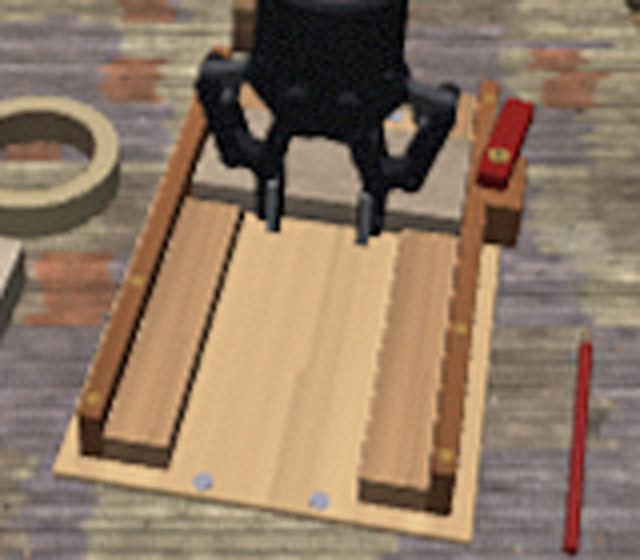

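View pics/wrist6.png

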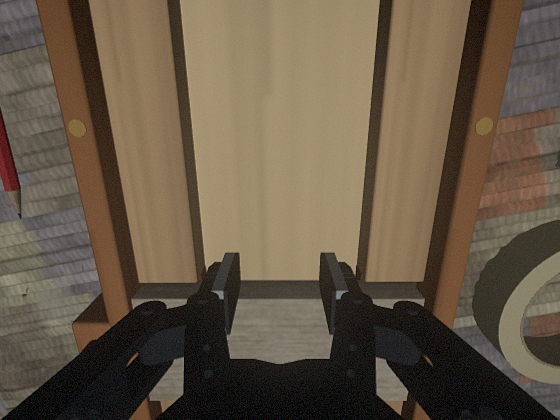

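```bash
python3 - <<'E'
from h import *
plan(target(-0.09,0,0.09),5)
print('from there to button:')
p1,R1=target(-0.09,0,0.09)
for w in [(0.04,-0.14,0.09)]:
    pt,_=target(*w);print(R1.inv().apply(pt-p1)/0.05)
E
```

```text
dpos [0.0074 0.0429 0.0692] rotvec [ 0.    -0.006  0.   ] t 7.0
-0.00 -0.28 0.17 0.00 -0.01 0.00 ;
-0.00 -0.28 0.17 0.00 -0.01 0.00 ;
-0.00 -0.28 0.17 0.00 -0.01 0.00 ;
-0.00 -0.28 0.17 0.00 -0.01 0.00 ;
-0.00 -0.28 0.17 0.00 -0.01 0.00 ;
from there to button:
[-2.8  0.  -2.6]
```

Call:
{"op": "apply_moves", "data": {"plan": "0 0 0.2 0 0 0 0.5; 0 0 0.3 0 0 0 0.5; 0 -0.4 0.35 0 0 0 0.5; 0 -0.5 0 0 0 0 0.3; 0 -0.5 0 0 0 0 0"}}

```text
time_s: 7.5
eef_pos: [0.5876, 0.0345, 0.1022]
eef_rot: [0.704, -0.704, 0.066, -0.066]
wrist_force: [-0.0, -0.8, 0.1]
opening: 0.167
```

Call:
{"op": "apply_moves", "data": {"plan": "-0.4 0 -0.4 0 0 0 0; -0.6 0 -0.55 0 0 0 0; -0.6 0 -0.55 0 0 0 0; -0.6 0 -0.55 0 0 0 0; -0.6 0 -0.55 0 0 0 0"}}

```text
time_s: 8.0
eef_pos: [0.4249, -0.0685, 0.1019]
eef_rot: [-0.704, 0.704, -0.066, 0.066]
wrist_force: [-0.5, -1.3, -0.9]
opening: 0.003
```

```bash
python3 - <<'E'
from h import *
import json
p,R,o=pose();print(p,jig(p),o['time_s'],o['wrist_force'],o['opening'])
c=ctrl.get_calibration('wrist');json.dump({k:np.array(v).tolist() for k,v in c.items()},open('w7.json','w'))
for n in('wrist','side'):
    im=ctrl.camera(n);cv2.imwrite(f'pics/{n}7.png',im[:,:,::-1])
im=cv2.imread('pics/side7.png');cv2.imwrite('pics/side7z.png',cv2.resize(im[160:330,200:400],None,fx=3.5,fy=3.5,interpolation=cv2.INTER_CUBIC))
plan(target(0.04,-0.138,0.045),4)
E
```

```text
[ 0.42494529 -0.06851392  0.10189722] [ 0.0398 -0.1412  0.1019] 8.0 [-0.49423467 -1.2510368  -0.86495468] 0.0032946440125148665
dpos [ 0.0056 -0.0004 -0.0451] rotvec [-0.    -0.008 -0.003] t 8.1
0.03 0.23 0.00 -0.00 -0.02 -0.01 ;
0.03 0.23 0.00 -0.00 -0.02 -0.01 ;
0.03 0.23 0.00 -0.00 -0.02 -0.01 ;
0.03 0.23 0.00 -0.00 -0.02 -0.01 ;
```

View pics/side7z.png

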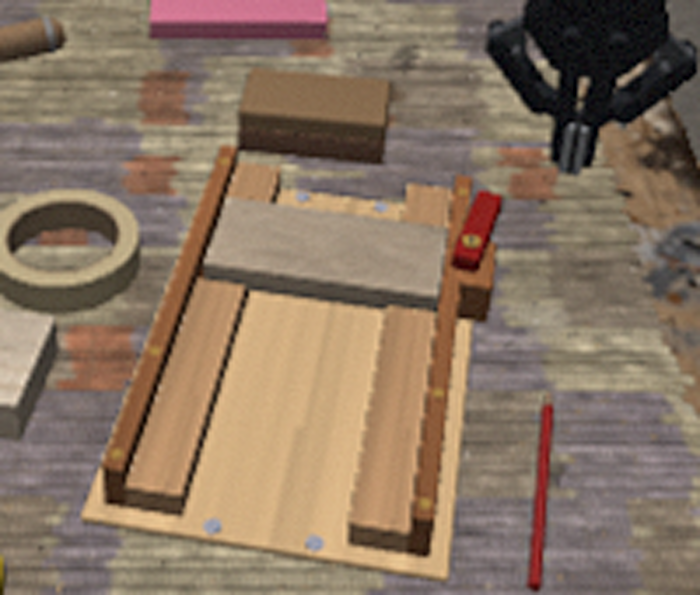

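View pics/wrist7.png

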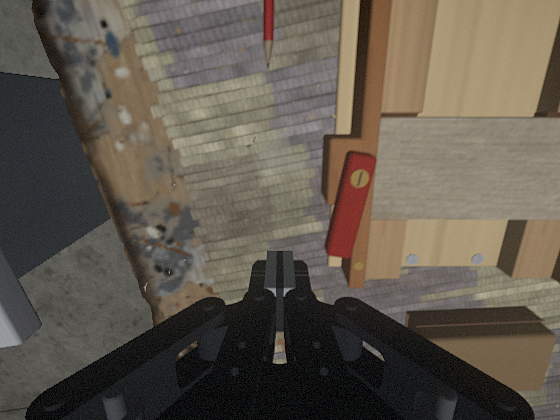

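```bash
python3 - <<'E'
from h import *
import json
c=json.load(open('w7.json'))
for u in [(420,115),(540,117),(380,219),(500,220)]: print(u,jig(unproj(c,u,.035)),jig(unproj(c,u,.043)))
print('pivot',jig(unproj(c,(360,178),.053)), 'fence end',jig(unproj(c,(350,288),.038)), jig(unproj(c,(365,288),.038)))
# tip finger size at z=.091
for u in [(263,262),(296,262),(250,262),(310,262)]: print(jig(unproj(c,u,.091)))
E
```

```text
(420, 115) [-0.0367 -0.0506  0.035 ] [-0.037  -0.0543  0.043 ]
(540, 117) [-0.0352  0.0267  0.035 ] [-0.0355  0.0199  0.043 ]
(380, 219) [ 0.0345 -0.0689  0.035 ] [ 0.0314 -0.0718  0.043 ]
(500, 220) [0.0356 0.0174 0.035 ] [0.0325 0.0111 0.043 ]
pivot [ 0.0002 -0.0907  0.053 ] fence end [ 0.0899 -0.0871  0.038 ] [ 0.09   -0.0756  0.038 ]
[ 0.0377 -0.15    0.091 ]
[ 0.0377 -0.1321  0.091 ]
[ 0.0376 -0.157   0.091 ]
[ 0.0378 -0.1245  0.091 ]
```

Call:
{"op": "apply_moves", "data": {"plan": "0 0.25 0 0 0 0 0; 0 0.3 0 0 0 0 0; 0 0.3 0 0 0 0 0; 0 0.06 0 0 0 0 0; 0 0 0 0 0 0 0"}}

```text
time_s: 8.6
eef_pos: [0.4261, -0.0682, 0.0561]
eef_rot: [0.704, -0.704, 0.067, -0.066]
wrist_force: [0.7, -0.2, 1.0]
opening: 0.002
```

```bash
python3 - <<'E'
from h import *
p,R,o=pose();print(p,jig(p),o['time_s'],o['wrist_force'],o['opening'])
hx,hy,r=.011,.012,.038
prev=jig(p)[:2]
for th in [-.18,0,.2,.4,.6,.8,1.0,1.2,1.4,1.57]:
    u=np.array([np.cos(th),np.sin(th)]);n=np.array([np.sin(th),-np.cos(th)])
    C=np.array([0,-.0915])+r*u+(.009+hx*abs(n[0])+hy*abs(n[1]))*n
    d=C-prev;print(th,C.round(4),'tool x %.2f z %.2f'%(d[1]/.05,-d[0]/.05));prev=C
E
```

```text
[ 0.42613503 -0.06820363  0.05610261] [ 0.0393 -0.1401  0.0561] 8.6 [ 0.67895188 -0.24333235  0.9849393 ] 0.001657592883545385
-0.18 [ 0.0333 -0.1207] tool x 0.39 z 0.12
0 [ 0.038  -0.1125] tool x 0.16 z -0.09
0.2 [ 0.0418 -0.1064] tool x 0.12 z -0.08
0.4 [ 0.0445 -0.0991] tool x 0.15 z -0.05
0.6 [ 0.0455 -0.0908] tool x 0.17 z -0.02
0.8 [ 0.0446 -0.0818] tool x 0.18 z 0.02
1.0 [ 0.0413 -0.0729] tool x 0.18 z 0.06
1.2 [ 0.0358 -0.0646] tool x 0.17 z 0.11
1.4 [ 0.028  -0.0578] tool x 0.14 z 0.15
1.57 [ 0.02   -0.0535] tool x 0.09 z 0.16
```

Call:
{"op": "apply_moves", "data": {"plan": "0.2 0 0.03 0 0 0 0; 0.2 0 0.03 0 0 0 0; 0.16 0 -0.05 0 0 0 0; 0.12 0 -0.08 0 0 0 0; 0.15 0 -0.05 0 0 0 0"}}

```text
time_s: 9.1
eef_pos: [0.4667, -0.0828, 0.057]
eef_rot: [0.704, -0.704, 0.066, -0.067]
wrist_force: [-1.9, 5.1, 8.4]
opening: -0.003
```

Call:
{"op": "apply_moves", "data": {"plan": "0.17 0 -0.03 0 0 0 0; 0.18 0 0.02 0 0 0 0; 0.18 0 0.06 0 0 0 0; 0 0 0 0 0 0 0; 0 0 0 0 0 0 0"}}

```text
time_s: 9.6
eef_pos: [0.4922, -0.0856, 0.0562]
eef_rot: [-0.704, 0.704, -0.067, 0.067]
wrist_force: [-0.1, 0.2, -0.3]
opening: 0.003
```

```bash
python3 - <<'E'
from h import *
p,R,o=pose();print(p,jig(p),o['time_s'],o['wrist_force'],o['opening'])
for n in('wrist','side'):
    im=ctrl.camera(n);cv2.imwrite(f'pics/{n}8.png',im[:,:,::-1])
im=cv2.imread('pics/side8.png');cv2.imwrite('pics/side8z.png',cv2.resize(im[160:330,200:400],None,fx=3.5,fy=3.5,interpolation=cv2.INTER_CUBIC))
E
```

```text
[ 0.49219243 -0.08563252  0.05617808] [ 0.0444 -0.0719  0.0562] 9.6 [-0.14917141  0.16857646 -0.26017403] 0.003389120176233794
```

View pics/side8z.png

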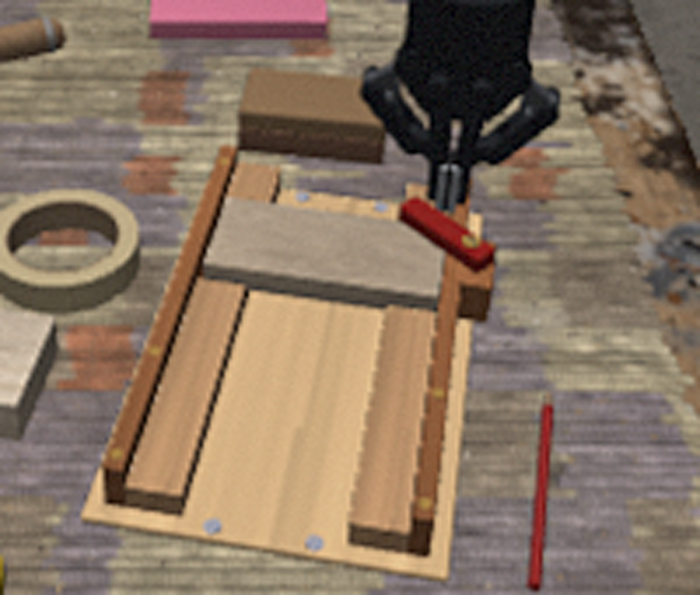

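View pics/wrist8.png

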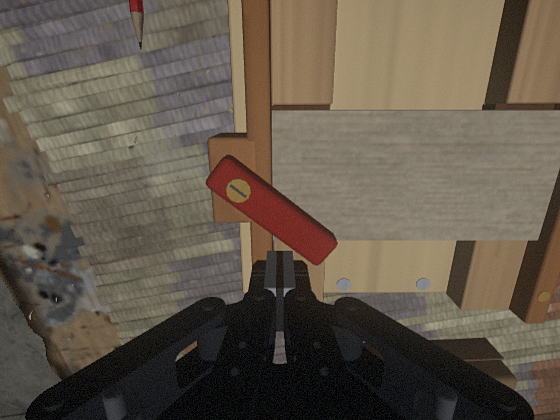

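Call:
{"op": "apply_moves", "data": {"plan": "0.14 0 0.1 0 0 0 0; 0.12 0 0.12 0 0 0 0; 0.08 0 0.13 0 0 0 0; 0.04 0 0.12 0 0 0 0; 0 0 0 0 0 0 0"}}

```text
time_s: 10.2
eef_pos: [0.5158, -0.0649, 0.0564]
eef_rot: [0.704, -0.704, 0.066, -0.067]
wrist_force: [-0.2, 0.3, 0.0]
opening: 0.001
```

```bash
python3 - <<'E'
from h import *
p,R,o=pose();print(p,jig(p),o['time_s'],o['wrist_force'],o['opening'])
c=ctrl.get_calibration('wrist')
im=ctrl.camera('wrist');cv2.imwrite('pics/wrist9.png',im[:,:,::-1])
E
```

```text
[ 0.51577649 -0.06485682  0.05635753] [ 0.0197 -0.0525  0.0564] 10.2 [-0.18284188  0.33038458  0.04872517] 0.0011254925633794979
```

View pics/wrist9.png

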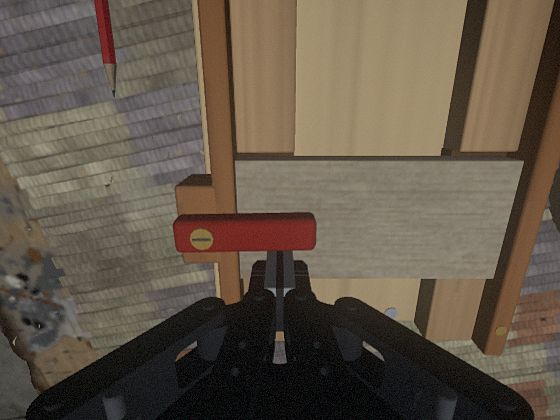

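Call:
{"op": "apply_moves", "data": {"plan": "0 0 -0.2 0 0 0 0; 0 0 -0.2 0 0 0 0; 0 -0.4 -0.1 0 0 0 0; 0 -0.7 0 0 0 0 0; 0 -0.7 0 0 0 0 0"}}

```text
time_s: 10.75
eef_pos: [0.5095, -0.0914, 0.1468]
eef_rot: [0.704, -0.704, 0.068, -0.067]
wrist_force: [0.8, 0.3, 0.1]
opening: -0.003
```

Call:
{"op": "apply_moves", "data": {"plan": "0 -0.5 -0.3 0 0 0 0; 0 -0.3 -0.6 0 0 0 0; 0 0 -0.6 0 0 0 0; 0 0 -0.3 0 0 0 0; 0 0 0 0 0 0 0"}}

```text
time_s: 11.25
eef_pos: [0.4927, -0.1809, 0.186]
eef_rot: [0.704, -0.704, 0.068, -0.068]
wrist_force: [0.5, 0.3, -0.7]
opening: -0.0
```

```bash
python3 - <<'E'
from h import *
p,R,o=pose();print(p,jig(p),o['time_s'],o['wrist_force'],o['opening'])
for n in('wrist','side'):
    im=ctrl.camera(n);cv2.imwrite(f'pics/{n}10.png',im[:,:,::-1])
    for t in('sanding_block','tape_roll','pencil_red'): print(n,t,[(round(d['score'],2),np.round(d['point'],3)) for d in ctrl.recognise(n,t)][:2])
im=cv2.imread('pics/side10.png');cv2.imwrite('pics/side10z.png',cv2.resize(im[160:330,200:400],None,fx=3.5,fy=3.5,interpolation=cv2.INTER_CUBIC))
E
```

```text
[ 0.49269788 -0.18085284  0.1860223 ] [ 0.138  -0.0541  0.186 ] 11.25 [ 0.51981225  0.26593634 -0.74533273] -6.100806811527705e-05
wrist sanding_block [(0.74, array([ 0.571, -0.219,  0.036]))]
wrist tape_roll [(0.61, array([ 0.707, -0.096,  0.03 ]))]
wrist pencil_red []
side sanding_block [(0.66, array([ 0.573, -0.202,  0.037]))]
side tape_roll [(0.91, array([ 0.743, -0.058,  0.023]))]
side pencil_red [(0.79, array([0.458, 0.123, 0.006]))]
```

View pics/side10z.png

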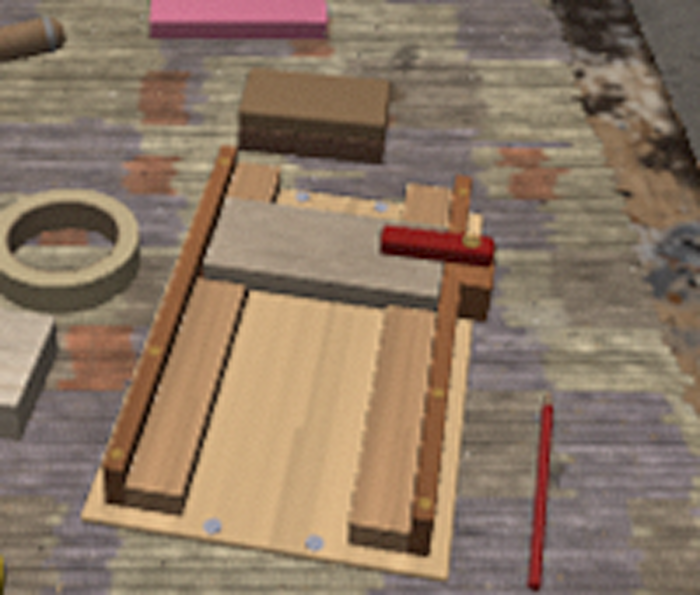

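View pics/wrist10.png

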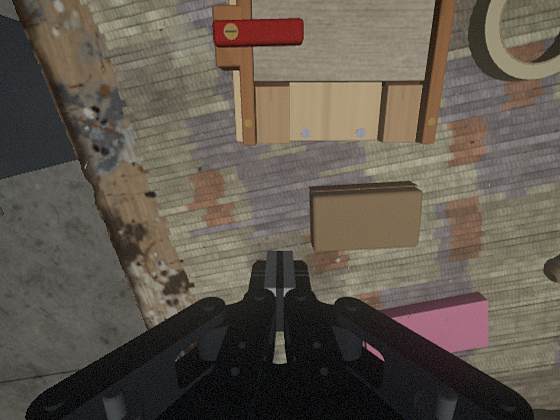

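```bash
python3 - <<'E'
from bench import ctrl
print(ctrl.hand_in())
E
```

```text
the job is handed in; nothing more can be done
None
```

The slat is in the notch with the turn-button locked across it, and the job was handed in at about 11.5 s of the 48 s allowed.

- **Slat:** I pushed it along the rails with the half-open fingertips until it dropped into the notch. The wrist picture taken before I touched the button put its edges at jig x of about -36 and +35 mm. That is centred to about 1 mm, and the size fits a seated top at z 35 mm.
- **Turn-button:** with the fingers shut, I swept it round from about -0.18 rad. The last wrist picture shows it parallel to the slat's long edges, about 1.57 rad. I judged that by eye against the jig.
- **Bystanders:** in the last side view the sanding block, tape roll and pencil were within 2 mm of where they started. The pencil was not in the wrist camera's last view. The wrist readings of the block and tape roll differ from the side view by 17 mm and about 50 mm. Part of each was out of the wrist view or showed from another angle, and I saw no shift in the pictures.
- **Robot:** it finished clear, with the TCP at about z 0.19 m and wrist force close to zero.
- **Disagreement:** the top and side cameras placed the jig about 7 mm apart along world y. I used the fit from a wrist picture, and the later contacts and pictures agreed with it to within 2–3 mm.

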